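# Tighten the reagent pump nut with an adjustable wrench and prime the pump

### The arm

A 6-joint arm with a two-finger parallel gripper is mounted at the origin on the work surface. World frame = base frame: x ahead of the robot, y to its left, z up, the work surface at z = 0. Lengths are in m, angles in rad, forces in N, time in s.
With the tool pointing down it reaches from about 0.35 to 0.975 m from the base axis. Payload 4.9 kg.
Tool frame: the origin (TCP) lies at the very end of the fingers, on their centre line; the grasp point (between the pads) lies ctrl.grip_point_offset behind it (ctrl.grip_point_offset is the distance from the TCP to the grasp point, in m); z points along the fingers, y is the direction in which the jaws open and shut (so a half turn about z gives the same grasp; the last joint's range is limited). The gripper opens to 85 mm and grips with 20 to 120 N. Pads are 22 mm wide; open, the fingers measure 114 mm over their backs; the gripper's body (76 mm by 85 mm) begins 54 mm behind the grasp point. The pads swing forward as they close: fully open they stand 13 mm farther back than shut.
Start: joints at [1.199, 0.053, 1.613, -0, 1.476, -0.119], TCP at [0.156, 0.605, 0.231] pointing down, gripper open.
Joint ranges: [-3.01, 3.01], [-1.01, 2.22], [0.06, 2.58], [-1.02, 4.17], [0.09, 2.62], [-3.14, 3.14]. Speed limits (rad/s): [2.57, 2.57, 3.14, 3.14, 3.14, 3.14].

### API

Orientations are given as a rotation vector (axis times angle).
In Python, from station import ctrl gives the robot as it stands. The module is installed in compiled form; this text tells all that it offers.
- The arm moves only by the shell command python3 -m creep 'ROWS' [FORCE]. ROWS is JSON, a list of rows, each a list of 5 numbers: the closure in counts, from 0 (fully open) to 255 (shut), then the shift along the tool's x, y, z in mm, then the turn about the tool's z in rad. A call has 1 to 12 rows; each row is the pose to reach, as a shift and turn from the pose commanded when the call began, along the tool's axes at that moment; what a row does not reach only later rows make up. A row lasts 1/12 s, in which the tool goes at most 41.7 mm and 7.16 degrees, less where a joint would pass 70% of its speed; a pose out of reach is approached as far as the arm can. A call with a gripper value outside its range is refused whole. The fingers move at their own pace and stop on an object; FORCE is the grip in N (left out, the last holds). Time passes only in rows, so rows that repeat a pose let the fingers close. It gives the time, the measured TCP pose, the force and the opening at its end, in the units of the state.
- ctrl.get_obs(): the state, without advancing time (a new reading comes with each control period).
- ctrl.get_image(name): name is "scene" or "top" or "wrist"; returns the picture (420x560x3 uint8, red, green, blue); there is no depth.
- ctrl.calibration(name): a dict with "fx", "fy", "cx", "cy" (pixels), "R" (3x3) and "t" (3): a world point X has camera coordinates R X + t. Camera axes: x right, y down, z forward; pixel columns grow to the right and rows downward; lengths in m; the calibration is good to about 2 mm. A picture is of the moment at which its call begins: read the wrist's pose just before it. calibration takes no time and is no camera call; for the wrist camera it gives the pose at the moment of the call.
- ctrl.finish_job(): hands the job in, once; it reports no verdict.
Trained networks look in the newest picture that a camera, given by its name, has taken for a name from the list of things; names that differ only in an ending like _2 or _b are one class to them, and where a whole thing is asked for, a point or a joint stands for the part that bears it (a point fixed in the world has none). Each returns a list of dicts, best first, with "conf" (0 to 1); they miss things now and then, are a little off and sometimes report something else, mostly with a low value. They report only what shows in the picture. A call takes as long as a camera call. They do not tell look-alikes from the thing itself.
- ctrl.boxes_of(camera, label): "rect" ([left, top, width, height] in pixels, round what is visible of it).
- ctrl.outline_of(camera, label): "mask" (420x560 bool, what is visible of it) and "rect" ([left, top, width, height] in pixels, round what is visible of it).
The state is a dict: "t": time; "q": joint angles; "dq": joint speeds; "effort": joint torques, N m; "tool_pos": TCP position; "tool_rot": TCP orientation; "contact_force": force on the tool from outside, world axes, zero at the start; "wrist_torque": the same for the moment, N m; "opening": finger opening in m.
Only numpy, scipy, OpenCV 4.12 (cv2) and the standard library are available. Lean on these libraries where they do the work, as an engineer would, in place of code of your own. Each camera call takes 0.05 s, during which the arm holds its last target. There are 200 camera calls.

### The job

Put the reagent pump back in service: set the adjustable wrench from the mat over the pump's brass nut, roll its worm until the jaw is snug on the nut, only then turn the nut clockwise (seen from above) with the wrench until it meets its stop, and lay the wrench back flat on its mat. After that, press the pump's white plunger all the way down to its stop and let it come back up. Also stand every amber reagent bottle upright in the white tray, and leave the other things on the bench where they are.

Things in the scene. Friction and masses are not known exactly. Their poses are not given: they have to be found in the camera images.
- pump: Reagent pump, fixed: flat steel base 150 (x) x 250 (y) x 30 mm, origin under its centre, y to the robot's left. On its top face, 30 mm above the bench: the nut at y = -50 mm and, at y = +75 mm, the plunger's white column, 48 mm in diameter.
- nut_mid (a point): Brass hex nut, vertical axis, 24 mm across flats, 14 mm high, on the pump base's top face; the point is on its axis, half-way up. Two flats are parallel to its x axis (others 60 degrees apart). A wrench on it with jaws pointing along this x axis (roughly to the robot's left) has its handle overhanging the base's right edge, with room to swing clockwise, its end moving towards the robot.
- nut (a joint): Turn of the nut in rad, growing clockwise seen from above (tightening); it starts at 0 to 0.15 and meets a rigid stop at 0.785. Friction about 0.1 N m; it stays where it is left.
- wrench_mouth (a point): Adjustable steel wrench, 210 mm long, 0.42 kg: the middle of its mouth, 7 mm above its underside, where the nut's centre sits when the jaw is snug. x points from the handle out of the open mouth, z up. Fixed jaw's face at y = -12 mm, movable jaw's at y = +24 mm minus joint jaw; the jaws reach from x = -16 to +18 mm, each 14 mm wide. Head 52 mm wide, x = -64 to -16 mm; head and jaws 13 mm thick.
- wrench_handle (a point): Place to grip the wrench's handle: x = -100 mm from the mouth's middle, 5.5 mm above the underside. The handle is a flat bar from x = -63 to -185 mm, 22 mm wide and 11 mm thick; same axes as wrench_mouth. The wrench balances about 50 mm behind the mouth's middle. With the wrench on the nut this place overhangs the pump base's edge.
- worm_top (a point): Top of the wrench's worm, a knurled roller (18 mm diameter, 16 mm long, axis along the wrench's y) at x = -40 mm; its top is 19 mm above the wrench's underside, 6 mm proud of the head. Press on the top (5 to 10 N; needs 2 to 3 N of drag) and drag along the wrench's +x, towards the mouth, to close the jaw; drag towards the handle to open it. Axes as wrench_mouth.
- worm (a joint): Turn of the worm in rad; grows as the jaw closes, 1.5 mm of jaw per rad. It stays where it is left.
- jaw (a joint): Closing travel of the movable jaw in m: 0 = fully open (36 mm between the faces), 0.012 = 24 mm, snug on the nut; starts at 0.001 to 0.005. It holds by friction (about 14 N) when the handle is turned gently.
- mat_top (a point): Black rubber tool mat, 250 x 110 x 3 mm, fixed on the bench at the robot's right; the point is the middle of its upper face, x along its 250 mm side.
- plunger_top (a point): Middle of the upper face of the pump's priming plunger, a round white head of 36 mm diameter, 117 mm above the bench, on a white column 125 mm from the nut, on the same base. Presses straight down.
- plunger (a joint): How far the plunger is pressed, in m: 0 = up, 0.014 = at its stop. Springs back; 4.5 N to start, 9 N at the stop.
- tray_floor (a point): White shallow tray, fixed, 160 (x) x 200 (y) mm outside, 5 mm walls, 16 mm high; the point is the middle of its inner floor, 5 mm above the bench; axes along its sides.
- bottle0_mid (a point): Squat amber glass reagent bottle with white cap, 56 mm high: body 50 mm diameter up to 42 mm, cap 32 mm diameter; 0.13 kg. The point is on its axis, half-way up (28 mm above its foot); z up along the bottle. Two to four of the four bottles are present.
- bottle1_mid (a point): Squat amber glass reagent bottle with white cap, 56 mm high: body 50 mm diameter up to 42 mm, cap 32 mm diameter; 0.13 kg. The point is on its axis, half-way up (28 mm above its foot); z up along the bottle. Two to four of the four bottles are present.
- bottle2_mid (a point): Squat amber glass reagent bottle with white cap, 56 mm high: body 50 mm diameter up to 42 mm, cap 32 mm diameter; 0.13 kg. The point is on its axis, half-way up (28 mm above its foot); z up along the bottle. Two to four of the four bottles are present.
- bottle3_mid (a point): Squat amber glass reagent bottle with white cap, 56 mm high: body 50 mm diameter up to 42 mm, cap 32 mm diameter; 0.13 kg. The point is on its axis, half-way up (28 mm above its foot); z up along the bottle. Two to four of the four bottles are present.
- jar: Bystander: round white jar with grey lid, 58 mm diameter, 52 mm high; origin under its centre.
- tube: Bystander: sample tube with mauve cap lying on the bench, 85 mm long; origin under its middle.
- marker: Bystander: black marker pen lying on the bench, 120 mm long; origin under its middle.
- tipbox: Bystander: clear box, 60 x 80 x 45 mm; origin under its centre.
Things that resemble listed ones, but are neither listed nor needed, are in the scene too. Leave any green look-alike of the part that bears bottle2_mid alone.

How it is judged:
On the way, in this order (a step that is already met when the one before it is completed fails the run):
1. the wrench lies over the nut and its jaw is rolled snug on it (faces at most 25.2 mm apart) with the nut not yet turned (distance between wrench_mouth and nut_mid below 0.008 m and value of joint jaw above 0.0108 m and value of joint nut below 0.25 rad), for 0.2 s.
2. the nut is turned clockwise to its stop (within 0.1 rad) with the wrench on it (value of joint nut above 0.68 rad and distance between wrench_mouth and nut_mid below 0.012 m), for 0.2 s.
3. the wrench lies flat on its mat again, let go (y of wrench_handle in the frame of mat_top between -0.045 and 0.045 m and x of wrench_handle in the frame of mat_top between -0.12 and 0.12 m and y of wrench_mouth in the frame of mat_top between -0.045 and 0.045 m and x of wrench_mouth in the frame of mat_top between -0.135 and 0.135 m and height (world z) of each of wrench_mouth, wrench_handle below 0.014 m and contact force between the fingers and wrench below 0.1 N), for 0.3 s.
4. the plunger is pressed down to its stop (within 2 mm) (value of joint plunger above 0.012 m), for 0.1 s.
At the end, for the whole second after the job is handed in: Nut within 0.1 rad of its stop; wrench flat on the mat, its head and handle points within 45 mm of the mat centre line; plunger up (within 3 mm); every bottle present on the tray floor, upright within 0.1 rad; all at rest (value of joint nut above 0.68 rad and y of wrench_handle in the frame of mat_top between -0.045 and 0.045 m and x of wrench_handle in the frame of mat_top between -0.12 and 0.12 m and y of wrench_mouth in the frame of mat_top between -0.045 and 0.045 m and x of wrench_mouth in the frame of mat_top between -0.135 and 0.135 m and height (world z) of each of wrench_mouth, wrench_handle below 0.014 m and value of joint plunger below 0.003 m and x of bottle0_mid in the frame of tray_floor between -0.062 and 0.062 m and y of bottle0_mid in the frame of tray_floor between -0.082 and 0.082 m and height (world z) of bottle0_mid between 0.029 and 0.038 m and angle between each of bottle0_mid, bottle1_mid, bottle2_mid, bottle3_mid's own z axis and vertical below 0.1 rad and linear speed of each of bottle0, bottle1, bottle2, bottle3, wrench below 0.02 m/s and x of bottle1_mid in the frame of tray_floor between -0.062 and 0.062 m and y of bottle1_mid in the frame of tray_floor between -0.082 and 0.082 m and height (world z) of bottle1_mid between 0.029 and 0.038 m and x of bottle2_mid in the frame of tray_floor between -0.062 and 0.062 m and y of bottle2_mid in the frame of tray_floor between -0.082 and 0.082 m and height (world z) of bottle2_mid between 0.029 and 0.038 m and x of bottle3_mid in the frame of tray_floor between -0.062 and 0.062 m and y of bottle3_mid in the frame of tray_floor between -0.082 and 0.082 m and height (world z) of bottle3_mid between 0.029 and 0.038 m); the robot touches nothing.
It fails at once if the nut is turned with the fingers: pushed by them with more than 8 N (contact force between the fingers and nut above 8 N).
It fails at once if a bystander is moved by more than 3 cm (distance of any of jar, tube, marker, tipbox from where it was at the start of the episode above 0.03 m).
Of bottle0, bottle1, bottle2, bottle3 only 2 to 4 are there at a start; the rules pass over those that are not, and their reading is None.
At some moment in a run one of bottle0, bottle1, bottle2, bottle3 may be knocked a few centimetres aside while the robot is not near it.
It also fails if it takes over 210 s, if anything falls off the work surface, if the arm or the gripper's body presses on something with over 40 N, if the wrist force passes 120 N, or if a joint passes its speed limit or range.

## Working session

There is one attempt and no reset: what is moved stays moved. The work goes in short steps, Python scripts to look and compute and a shell command to move; the robot and the scene stay as the last step left them, time stands still between calls to the robot, and variables do not carry over. Pictures are saved under pics/ and viewed, about 12 in all and at most 16, crops included, and the job is handed in when it is done.

```bash
mkdir -p pics
cat > h.py <<'E'
import numpy as np, cv2
from station import ctrl
from scipy.spatial.transform import Rotation as Ro
def shot(cam,fn,crop=None,scale=1):
    im=ctrl.get_image(cam)[:,:,::-1]
    if crop: x,y,w,h=crop; im=im[y:y+h,x:x+w]
    im=cv2.resize(im,None,fx=scale,fy=scale,interpolation=cv2.INTER_CUBIC)
    cv2.imwrite('pics/'+fn,im)
def ray(c,uv,z):
    R=np.array(c['R']);t=np.array(c['t']);o=-R.T@t
    d=R.T@np.array([(uv[0]-c['cx'])/c['fx'],(uv[1]-c['cy'])/c['fy'],1])
    return o+d*(z-o[2])/d[2]
def proj(c,X):
    p=np.array(c['R'])@np.array(X)+np.array(c['t']);return np.array([c['fx']*p[0]/p[2]+c['cx'],c['fy']*p[1]/p[2]+c['cy']])
def rel(target,yaw=None):
    """shift in tool axes (mm) from present pose to world target"""
    o=ctrl.get_obs();R=Ro.from_rotvec(o['tool_rot'])
    return np.round(R.inv().apply(np.array(target)-o['tool_pos'])*1000,1)
E
python3 - <<'E'
from h import *
o=ctrl.get_obs();print({k:np.round(v,3) for k,v in o.items()},ctrl.grip_point_offset)
print(Ro.from_rotvec(o['tool_rot']).as_matrix().round(2))
shot('top','top0.png',scale=1.4);shot('scene','scene0.png',scale=1.4)
c=ctrl.calibration('top')
print(c)
for l,z in [('pump',.03),('nut_mid',.04),('wrench_mouth',.01),('worm',.02),('mat_top',.003),('plunger_top',.117),('tray_floor',.005),('bottle0_mid',.028),('jar',.05),('tube',.01),('marker',.01),('tipbox',.04)]:
    for b in ctrl.boxes_of('top',l):
        r=b['rect'];print(l,round(b['conf'],2),np.round(r,0),ray(c,(r[0]+r[2]/2,r[1]+r[3]/2),z).round(3))
E
```

```text
{'t': np.float64(0.0), 'q': array([ 1.199,  0.053,  1.614, -0.   ,  1.476, -0.119]), 'dq': array([-0.001,  0.002,  0.001, -0.002, -0.001,  0.001]), 'effort': array([-1.0000e-03, -3.9370e+01, -3.7016e+01, -0.0000e+00,  7.0000e-03,
        0.0000e+00]), 'tool_pos': array([0.156, 0.605, 0.23 ]), 'tool_rot': array([-3.960e-01, -3.116e+00,  3.000e-03]), 'contact_force': array([-0.122,  0.343, -0.184]), 'wrist_torque': array([-0.037, -0.021,  0.04 ]), 'opening': np.float64(0.086)} 0.0187
[[-0.97  0.25 -0.  ]
 [ 0.25  0.97 -0.  ]
 [ 0.   -0.   -1.  ]]
{'fx': 542.8408911783245, 'fy': 542.8408911783245, 'cx': 280.25241523737, 'cy': 209.01928765982328, 'R': array([[-0.02054433, -0.99967073,  0.01537395],
       [-0.99775981,  0.019521  , -0.0639867 ],
       [ 0.06366552, -0.01665407, -0.99783232]]), 't': array([-0.02806731,  0.54391573,  1.15411364])}
pump 0.9 [215. 150. 122.  79.] [ 0.584 -0.03   0.03 ]
nut_mid 0.59 [294. 186.  11.  13.] [ 0.576 -0.079  0.04 ]
wrench_mouth 0.61 [232. 176.  14.  20.] [0.596 0.05  0.01 ]
wrench_mouth 0.6 [405. 174.  29.  96.] [ 0.51  -0.342  0.01 ]
mat_top 0.59 [387. 154.  61. 121.] [ 0.525 -0.339  0.003]
plunger_top 0.49 [233. 177.  13.  15.] [0.587 0.042 0.117]
tray_floor 0.78 [ 80. 163. 102.  82.] [0.56  0.284 0.005]
tray_floor 0.64 [232. 175.  15.  18.] [0.601 0.05  0.005]
bottle0_mid 0.75 [254. 253.  22.  25.] [ 0.424 -0.003  0.028]
bottle0_mid 0.19 [ 83. 163.  99.  82.] [0.56  0.277 0.028]
jar 0.84 [343. 262.  28.  30.] [ 0.395 -0.194  0.05 ]
tube 0.75 [199. 120.  44.   8.] [0.732 0.087 0.01 ]
tube 0.74 [ 83. 166.  99.  79.] [0.557 0.28  0.01 ]
tube 0.63 [348. 114.  44.  32.] [ 0.714 -0.24   0.01 ]
tube 0.47 [277. 116.  53.  10.] [ 0.737 -0.093  0.01 ]
marker 0.76 [273. 117.  57.   8.] [ 0.736 -0.09   0.01 ]
tipbox 0.72 [346. 113.  46.  33.] [ 0.71  -0.232  0.04 ]
```

View pics/top0.png

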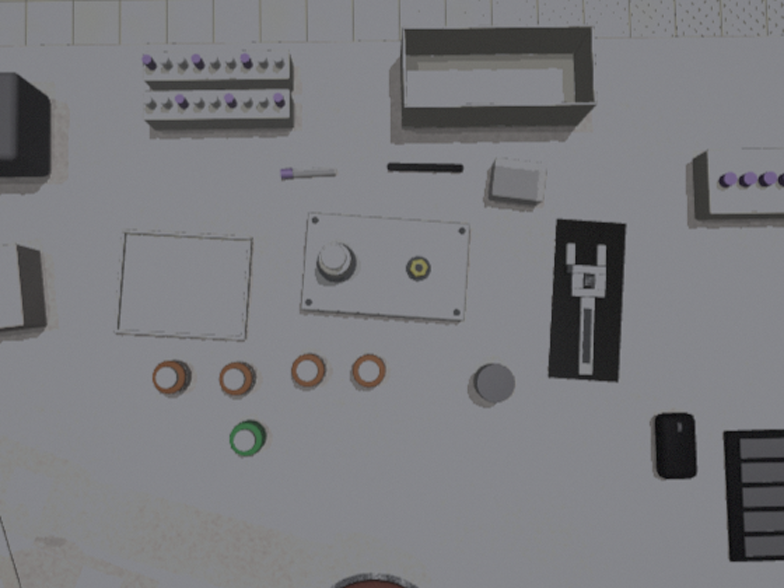

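View pics/scene0.png

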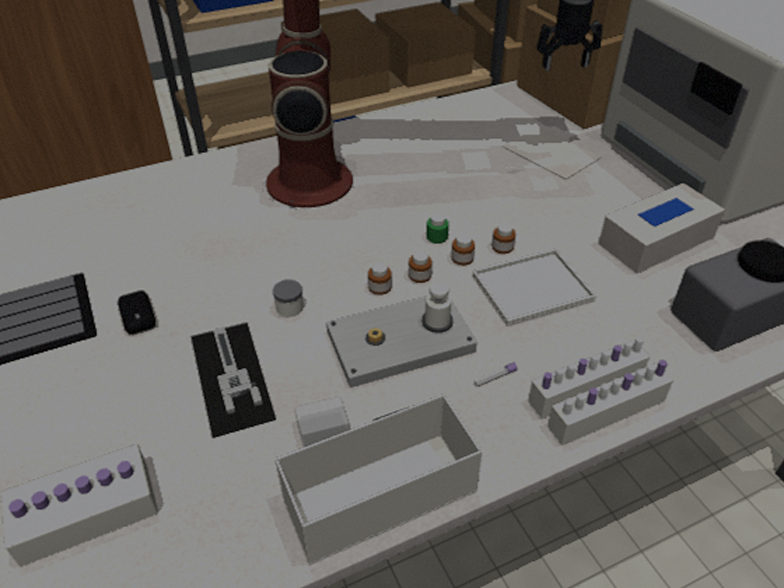

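The top view shows four amber bottles at scaled pixels (169,377), (236,378), (307,370) and (368,370). The green look-alike is at (246,438) and stays where it is. The nut is at (418,267), the plunger at (335,260), and the wrench on the mat at (587,258) with its mouth pointing away from the robot. The scene view agrees with this.

Run:
```python
from h import *
im=ctrl.get_image('top');c=ctrl.calibration('top')
def rect(l,z):
    ms=ctrl.outline_of('top',l)
    for m in ms[:2]:
        cs,_=cv2.findContours(m['mask'].astype(np.uint8),0,2);k=max(cs,key=cv2.contourArea)
        P=np.array([ray(c,p,z)[:2] for p in cv2.boxPoints(cv2.minAreaRect(k))])
        print(l,round(m['conf'],2),P.mean(0).round(3),'edges',[(np.round(np.hypot(*e)*1000),np.round(np.degrees(np.arctan2(e[1],e[0])),1)) for e in (P[1]-P[0],P[2]-P[1])])
for l,z in [('pump',.03),('tray_floor',.016),('mat_top',.003),('wrench_mouth',.014)]: rect(l,z)
for n,uv,z in [('mouthfixedtip?',(571,246),.016),('tipR',(602,247),.016),('handle end',(586,373),.014),('worm',(589,281),.02)]: print(n,ray(c,np.array(uv)/1.4,z).round(3))
hsv=cv2.cvtColor(im,cv2.COLOR_RGB2HSV)
m=((hsv[...,0]>4)&(hsv[...,0]<16)&(hsv[...,1]>110)).astype(np.uint8)
n,_,st,ce=cv2.connectedComponentsWithStats(cv2.morphologyEx(m,3,np.ones((9,9))))
for s,e in zip(st[1:],ce[1:]):
    if s[4]>80: print('amber',s,ray(c,e,.03).round(3))
# white cap blobs, z 56
for uv in [(164,379),(234,380),(306,371),(368,371),(243,441)]: print('cap',ray(c,np.array(uv)/1.4,.056).round(3))
print('nut',ray(c,np.array((418.5,267))/1.4,.044).round(3),'jar',ray(c,np.array((496,382))/1.4,.052).round(3))
cw=ctrl.calibration('wrist');R=np.array(cw['R']);o=ctrl.get_obs();Rt=Ro.from_rotvec(o['tool_rot'])
print('wrist cam in tool',Rt.inv().apply(-R.T@np.array(cw['t'])-o['tool_pos']).round(3),(Rt.as_matrix().T@R.T).round(2),cw['fx'])
```

```text
pump 0.63 [ 0.582 -0.029] edges [(np.float64(152.0), np.float64(-4.8)), (np.float64(251.0), np.float64(-95.2))]
pump 0.54 [ 0.554 -0.34 ] edges [(np.float64(15.0), np.float64(-91.1)), (np.float64(17.0), np.float64(177.8))]
tray_floor 0.92 [0.562 0.283] edges [(np.float64(161.0), np.float64(-3.6)), (np.float64(204.0), np.float64(-94.8))]
tray_floor 0.18 [ 0.513 -0.337] edges [(np.float64(61.0), np.float64(-91.1)), (np.float64(202.0), np.float64(177.8))]
mat_top 0.89 [ 0.526 -0.343] edges [(np.float64(251.0), np.float64(-5.0)), (np.float64(113.0), np.float64(-94.1))]
mat_top 0.5 [ 0.741 -0.096] edges [(np.float64(13.0), np.float64(-2.4)), (np.float64(120.0), np.float64(-92.2))]
wrench_mouth 0.74 [ 0.513 -0.338] edges [(np.float64(61.0), np.float64(-91.1)), (np.float64(202.0), np.float64(177.8))]
wrench_mouth 0.63 [0.562 0.283] edges [(np.float64(160.0), np.float64(-3.1)), (np.float64(204.0), np.float64(-94.4))]
mouthfixedtip? [ 0.611 -0.318  0.016]
tipR [ 0.608 -0.367  0.016]
handle end [ 0.413 -0.335  0.014]
worm [ 0.555 -0.343  0.02 ]
amber [209 254  22  21 163] [0.429 0.091 0.03 ]
amber [253 254  21  22 162] [0.427 0.    0.03 ]
amber [109 258  23  23 171] [0.422 0.297 0.03 ]
amber [157 260  22  22 162] [0.417 0.198 0.03 ]
cap [0.42  0.301 0.056]
cap [0.416 0.198 0.056]
cap [0.427 0.092 0.056]
cap [0.425 0.    0.056]
cap [0.327 0.185 0.056]
nut [ 0.58  -0.079  0.044] jar [ 0.405 -0.19   0.052]
wrist cam in tool [ 0.082  0.    -0.142] [[ 0.   -0.95 -0.32]
 [ 1.    0.   -0.  ]
 [ 0.   -0.32  0.95]] 328.06233836762664
```

```bash
cat >> h.py <<'E'
def go(x,y,z,yawdeg):
    "print tool shift mm + turn rad to reach TCP target with tool-x heading yawdeg (world)"
    o=ctrl.get_obs();R=Ro.from_rotvec(o['tool_rot']).as_matrix();h=np.arctan2(R[1,0],R[0,0])
    d=(h-np.radians(yawdeg)+np.pi)%(2*np.pi)-np.pi
    print('go',rel((x,y,z)),'turn',round(d,3),'q6',round(o['q'][5],2),'t',round(o['t'],2))
E
python3 -m creep '[[0,-391,-312,-50,1.46],[0,-391,-312,-50,1.46],[0,-391,-312,-50,1.46],[0,-391,-312,-50,1.46],[0,-391,-312,-50,1.46],[0,-391,-312,-50,1.46],[0,-391,-312,-50,1.46],[0,-391,-312,-50,1.46],[0,-391,-312,-50,1.46],[0,-391,-312,-50,1.46],[0,-391,-312,-50,1.46],[0,-391,-312,-50,1.46]]' 60
python3 -c "
from h import *
go(.50,-.338,.2,-2.2)"
```

```text
t: 1.95
tool_pos: [0.4561, 0.2055, 0.2816]
tool_rot: [2.379, 2.051, 0.002]
contact_force: [0.9, 0.2, 0.4]
opening: 0.0854
go [-531.2  123.3   81.4] turn 1.462 q6 0.42 t 1.95
```

```bash
python3 -m creep '[[0,-531,123,81,1.46],[0,-531,123,81,1.46],[0,-531,123,81,1.46],[0,-531,123,81,1.46],[0,-531,123,81,1.46],[0,-531,123,81,1.46],[0,-531,123,81,1.46],[0,-531,123,81,1.46],[0,-531,123,81,1.46],[0,-531,123,81,1.46],[0,-531,123,81,1.46],[0,-531,123,81,1.46]]'
python3 -c "
from h import *
go(.497,-.338,.16,-2.2)
ctrl.get_image('top')
c=ctrl.calibration('top')
for m in ctrl.outline_of('top','nut_mid'): print(m['conf'],m['rect'])
"
```

```text
t: 2.95
tool_pos: [0.4973, -0.2876, 0.2074]
tool_rot: [3.141, -0.059, 0.001]
contact_force: [1.1, 1.4, 0.2]
opening: 0.0854
go [ 1.6 50.4 47.4] turn 0.001 q6 0.95 t 2.95
0.57 [291.1, 183.8, 13.5, 16.0]
0.37 [201.5, 121.7, 41.7, 7.7]
```

```bash
python3 -m creep '[[0,-40,60,35,0],[0,-40,60,35,0],[0,-40,60,35,0],[0,-40,60,35,0]]'
python3 -c "
from h import *
go(.497,-.338,.16,-2.2)
shot('wrist','w1.png',scale=1.2)
"
```

```text
t: 3.38
tool_pos: [0.4545, -0.344, 0.1712]
tool_rot: [-3.139, 0.052, 0.003]
contact_force: [0.5, 0.5, 0.6]
opening: 0.085
go [42.3 -7.4 11.2] turn 0.005 q6 0.83 t 3.38
```

View pics/w1.png

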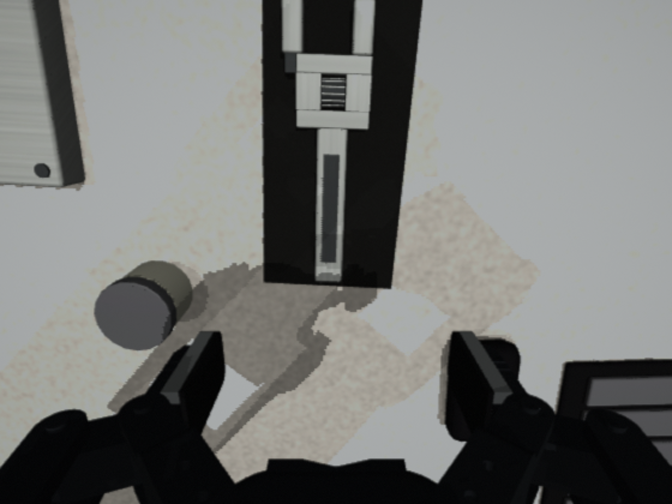

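The wrist view shows the handle from (331,128) to (329,281) with the worm at (333,92). The jaws are at the top edge, with inner faces at columns of about 301 and 356.

```bash
python3 -c "
from h import *
c=ctrl.calibration('wrist')
P=lambda u,v,z: ray(c,(u/1.2,v/1.2),z).round(4)
print('end',P(329,281,.014),'handle front',P(331.5,129,.014),'worm',P(333.5,91,.022))
print('worm ends',P(321,91,.020),P(347,91,.020))
print('faces',P(301,25,.016),P(356,25,.016),'outer',P(283,25,.016),P(374,25,.016),'head rear',P(333,128,.016),'head front',P(334,55,.016),P(297,75,.016),P(371,75,.016))
"
```

```text
end [ 0.4131 -0.3369  0.014 ] handle front [ 0.5327 -0.343   0.014 ] worm [ 0.5578 -0.3454  0.022 ]
worm ends [ 0.5582 -0.3367  0.02  ] [ 0.5576 -0.3547  0.02  ]
faces [ 0.5997 -0.3249  0.016 ] [ 0.5986 -0.3617  0.016 ] outer [ 0.6001 -0.3129  0.016 ] [ 0.5982 -0.3738  0.016 ] head rear [ 0.5334 -0.3442  0.016 ] head front [ 0.581  -0.3464  0.016 ] [ 0.5692 -0.3203  0.016 ] [ 0.5677 -0.3717  0.016 ]
```

```bash
python3 -c "
from h import *
go(.4982,-.3418,.0055,-3.3)
o=ctrl.get_obs();print(o['tool_pos'])"
```

```text
go [ 42.6  -3.1 166.9] turn 0.026 q6 0.83 t 3.43
[ 0.45555021 -0.34373391  0.17242792]
```

```bash
python3 -m creep '[[0,43,-3,40,0.026],[0,43,-3,80,0.026],[0,43,-3,110,0.026],[0,43,-3,130,0.026],[0,43,-3,140,0.026],[0,43,-3,140,0.026],[0,43,-3,140,0.026],[0,43,-3,140,0.026]]'
python3 -c "
from h import *
go(.4982,-.3418,.0055,-3.3)"
```

```text
t: 4.1
tool_pos: [0.5007, -0.3435, 0.0356]
tool_rot: [3.137, -0.089, 0.006]
contact_force: [0.9, 0.5, 0.8]
opening: 0.0853
go [-2.7 -1.6 30.1] turn 0.001 q6 0.9 t 4.1
```

```bash
python3 -m creep '[[0,-1,-1,15,0],[0,-1,-1,25,0],[0,-1,-1,27,0],[0,-1,-1,27,0],[0,-1,-1,27,0],[0,-1,-1,27,0]]'
python3 -c "
from h import *
go(.4982,-.3418,.0055,-3.3)"
```

```text
t: 4.6
tool_pos: [0.4983, -0.3419, 0.0065]
tool_rot: [3.139, -0.09, 0.002]
contact_force: [0.2, -0.6, -0.1]
opening: 0.0854
go [-0.1 -0.   1. ] turn 0.0 q6 0.9 t 4.6
```

Position is good. I'll grip, then lift.

```bash
python3 -m creep '[[255,0,0,1,0],[255,0,0,1,0],[255,0,0,1,0],[255,0,0,1,0],[255,0,0,1,0],[255,0,0,1,0],[255,0,0,1,0],[255,0,0,1,0],[255,0,0,1,0],[255,0,0,1,0]]' 110
python3 -m creep '[[255,0,0,-10,0],[255,0,0,-30,0],[255,0,0,-60,0],[255,0,0,-80,0],[255,0,0,-80,0],[255,0,0,-80,0],[255,0,0,-80,0]]'
python3 -c "
from h import *
o=ctrl.get_obs();print(o['contact_force'],o['wrist_torque'])
shot('wrist','w2.png',scale=1.2)
"
```

```text
t: 5.43
tool_pos: [0.4979, -0.3415, 0.0051]
tool_rot: [3.14, -0.09, 0.0]
contact_force: [-1.9, 1.9, 5.8]
opening: 0.0185
t: 6.02
tool_pos: [0.4965, -0.3402, 0.0821]
tool_rot: [-3.138, 0.09, 0.005]
contact_force: [0.2, -0.8, -4.6]
opening: 0.0186
[ 0.22355703 -0.80421985 -4.58508734] [ 0.04542918  0.13583743 -0.05926615]
```

View pics/w2.png

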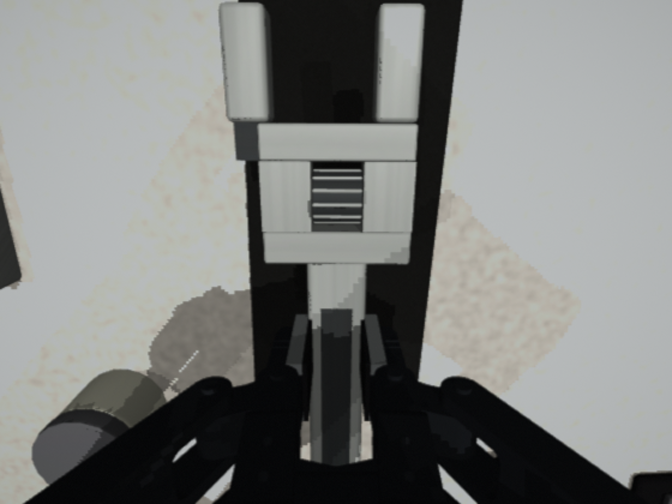

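The wrench is held square in the jaws. The worm is at (337,195), the head's rear edge at row 264 and the jaw tips at row 4. I'll check for droop and measure the nut next.

Run:
```python
from h import *
o=ctrl.get_obs();R=Ro.from_rotvec(o['tool_rot']);c=ctrl.calibration('wrist')
def px(x,y,zu,pitch=0,dx=0): # wrench coords: from mouth, zu above underside
    p=np.array([x+100+dx,-y,2-zu])/1000
    p=Ro.from_euler('y',pitch,degrees=True).apply(p)
    return (proj(c,R.apply(p)+o['tool_pos'])*1.2).round(0)
for pit in (-3,0,3):
  print(pit,'tips R',px(18,-12,13,pit),px(18,-26,13,pit),'headrear',px(-64,-26,13,pit),px(-64,26,13,pit),'worm',px(-40,0,19,pit),'front',px(-16,26,13,pit),px(-16,-26,13,pit))
go(.576,-.079-.1,.2,85)
```

```text
-3 tips R [376.  -2.] [422.  -2.] headrear [408. 258.] [263. 258.] worm [336. 193.] front [256. 117.] [416. 117.]
0 tips R [378.  -7.] [426.  -7.] headrear [409. 261.] [262. 261.] worm [336. 197.] front [253. 118.] [418. 118.]
3 tips R [380. -10.] [431. -10.] headrear [410. 265.] [262. 265.] worm [336. 202.] front [251. 121.] [421. 121.]
go [  70.  -165.7 -118.2] turn -1.541 q6 0.9 t 6.07
```

```bash
python3 -m creep '[[255,5,-12,-38,-0.12],[255,10,-24,-38,-0.24],[255,15,-40,-38,-0.36],[255,20,-56,-38,-0.49],[255,25,-72,-38,-0.61],[255,30,-88,-38,-0.73],[255,35,-104,-38,-0.86],[255,40,-120,-38,-0.98],[255,46,-136,-38,-1.11],[255,52,-150,-38,-1.23],[255,58,-168,-38,-1.36],[255,58,-168,-38,-1.489]]'
python3 -m creep '[[255,0,0,0,-0.02],[255,0,0,10,-0.02],[255,0,0,20,-0.02],[255,0,0,20,-0.02],[255,0,0,20,-0.02]]'
python3 -c "
from h import *
go(.5644,-.176,.1,82)
shot('wrist','w3.png',scale=1.2)
o=ctrl.get_obs();print(o['contact_force'])
"
```

```text
t: 7.07
tool_pos: [0.5648, -0.1736, 0.1196]
tool_rot: [-2.367, -2.058, 0.0]
contact_force: [-0.7, 0.1, -4.9]
opening: 0.0184
t: 7.48
tool_pos: [0.5638, -0.1768, 0.1001]
tool_rot: [-2.358, -2.07, 0.003]
contact_force: [-1.0, -0.6, -4.3]
opening: 0.0179
go [0.9 0.5 0.1] turn 0.01 q6 -0.3 t 7.48
[ 0.91911333  0.23434911 -3.97905493]
```

View pics/w3.png

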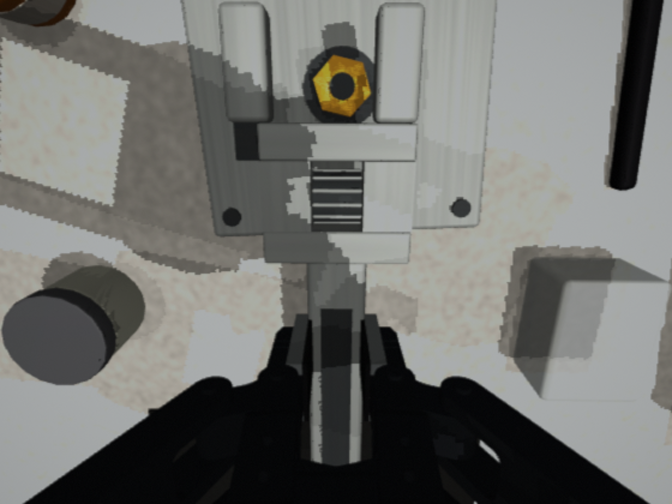

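The nut shows in the open mouth at (342,86), with the fixed jaw face at column 378 and the movable one at 268. I'll fit its position and flats numerically.

```bash
cat > nut.py <<'E'
from h import *
im=ctrl.get_image('wrist');c=ctrl.calibration('wrist')
hsv=cv2.cvtColor(im,cv2.COLOR_RGB2HSV)
m=((hsv[...,0]>15)&(hsv[...,0]<35)&(hsv[...,1]>120)).astype(np.uint8)
m[150:]=0
m[:,:200]=0;m[:,380:]=0
cs,_=cv2.findContours(m,0,1);k=max(cs,key=cv2.contourArea)
H=cv2.convexHull(k)[:,0,:]
P=np.array([ray(c,p,.044)[:2] for p in H]);ctr=(P.max(0)+P.min(0))/2
# best hexagon angle: min area of circumscribed hex
best=[]
for a in np.radians(np.arange(0,60,1)):
    w=[np.ptp(P@[-np.sin(a+i*np.pi/3),np.cos(a+i*np.pi/3)]) for i in range(3)]
    best.append((sum(w),np.degrees(a),np.array(w).round(4)))
best.sort(key=lambda b:b[0])
print([ (round(b[1]),round(b[0],4),b[2]) for b in best[:4]])
cen=[]
a=np.radians(best[0][1]);A=[];B=[]
for i in range(3):
    n=np.array([-np.sin(a+i*np.pi/3),np.cos(a+i*np.pi/3)]);pr=P@n;A.append(n);B.append((pr.max()+pr.min())/2)
print('nut centre',np.linalg.lstsq(np.array(A),np.array(B),rcond=None)[0].round(4),ctr.round(4),len(H))
E
python3 nut.py
python3 -c "
from h import *
o=ctrl.get_obs();R=Ro.from_rotvec(o['tool_rot']);print('mouth now',R.apply([.098,0,-.005])+o['tool_pos'],o['tool_pos'],np.degrees(np.arctan2(R.as_matrix()[1,0],R.as_matrix()[0,0])))"
```

```text
[(40, np.float64(0.0744), array([0.0248, 0.0248, 0.0247])), (39, np.float64(0.0745), array([0.0249, 0.0248, 0.0248])), (41, np.float64(0.0745), array([0.0249, 0.0248, 0.0248])), (38, np.float64(0.0749), array([0.025 , 0.025 , 0.0249]))]
nut centre [ 0.5798 -0.0802] [ 0.5799 -0.0802] 23
mouth now [ 0.57768951 -0.0801008   0.10712407] [ 0.565042   -0.17728049  0.10210928] 82.58654674197943
```

```bash
python3 -c "
from h import *
shot('wrist','w4.png',crop=(175,0,190,125),scale=4)"
```

```text
(no output)
```

View pics/w4.png

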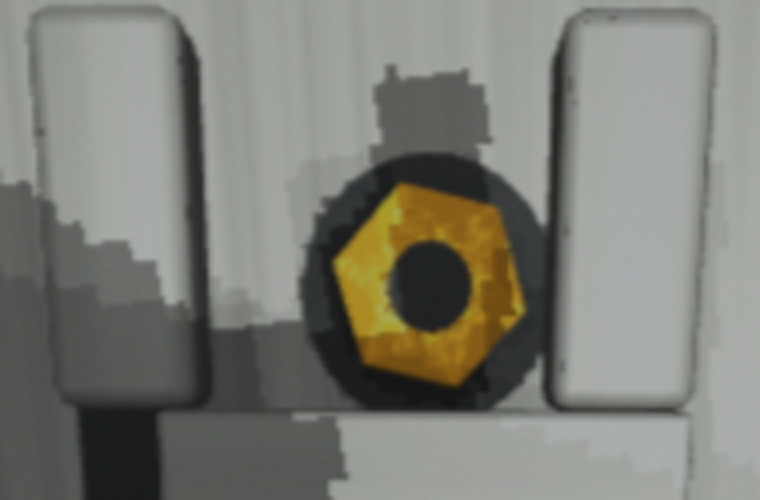

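The enlarged crop shows the hex with vertices near (500,208), (525,308), (333,263) and (362,360). That puts the flats at a heading of about 98-100°, leaning about 15° to the left of the wrench. I'll align to 99° and come lower.

```bash
python3 -m creep '[[255,5,33,0,-0.12],[255,5,33,0,-0.24],[255,5,33,0,-0.286],[255,5,33,20,-0.286],[255,5,33,40,-0.286],[255,5,33,42,-0.286],[255,5,33,42,-0.286],[255,5,33,42,-0.286],[255,5,33,42,-0.286]]'
python3 nut.py; python3 -c "
from h import *
go(.5981,-.1765,.0325,99)
o=ctrl.get_obs();print(o['tool_pos'])
shot('wrist','w5.png',crop=(175,0,190,125),scale=4)"
```

```text
t: 8.38
tool_pos: [0.5999, -0.1768, 0.0625]
tool_rot: [2.038, 2.387, 0.001]
contact_force: [-0.2, 0.2, -4.1]
opening: 0.0184
[(40, np.float64(0.0737), array([0.0247, 0.0246, 0.0244])), (39, np.float64(0.0738), array([0.0247, 0.0246, 0.0245])), (41, np.float64(0.0741), array([0.0248, 0.0247, 0.0246])), (38, np.float64(0.0742), array([0.0248, 0.0248, 0.0247]))]
nut centre [ 0.5794 -0.08  ] [ 0.5794 -0.0801] 21
go [ 0.6 -1.9 30.1] turn 0.001 q6 -0.56 t 8.43
[ 0.59992946 -0.17676092  0.06257468]
```

View pics/w5.png

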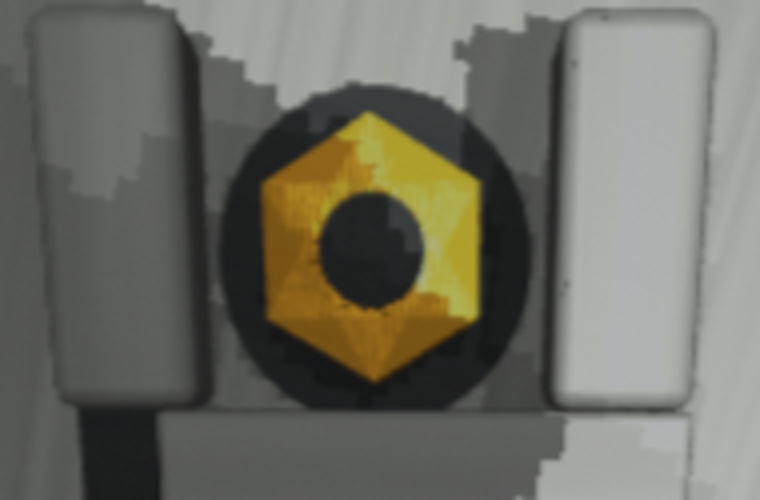

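The nut sits centred and square between the jaws, with the faces at columns 205 and 548 and the nut from 262 to 482. I'll lower the wrench.

```bash
python3 -m creep '[[255,0,-1,10,0],[255,0,-1,18,0],[255,0,-1,22,0],[255,0,-1,26,0],[255,0,-1,29,0],[255,0,-1,30,0],[255,0,-1,30,0],[255,0,-1,30,0]]'
python3 -c "
from h import *
o=ctrl.get_obs();print(o['tool_pos'],o['contact_force'])"
```

```text
t: 9.15
tool_pos: [0.5971, -0.1761, 0.0319]
tool_rot: [-2.037, -2.388, 0.002]
contact_force: [-6.9, 1.6, 6.4]
opening: 0.0183
[ 0.59712511 -0.17612816  0.03187988] [-6.9481182   1.64324157  6.389858  ]
```

```bash
python3 -m creep '[[120,0,0,0,0],[120,0,0,0,0],[120,0,0,0,0],[120,0,0,0,0],[120,0,0,0,0],[120,0,0,0,0]]' 
python3 -m creep '[[120,0,0,-30,0],[120,0,0,-60,0],[120,0,0,-70,0],[120,0,0,-70,0],[120,0,0,-70,0],[120,0,0,-70,0]]'
python3 -c "
from h import *
o=ctrl.get_obs();print(o['tool_pos'],o['contact_force'])
shot('wrist','w6.png',crop=(160,0,240,260),scale=2.3)"
```

```text
t: 9.65
tool_pos: [0.5979, -0.1764, 0.0306]
tool_rot: [2.039, 2.39, 0.0]
contact_force: [0.6, 0.6, -1.2]
opening: 0.0451
t: 10.15
tool_pos: [0.5966, -0.1759, 0.0986]
tool_rot: [-2.037, -2.388, 0.001]
contact_force: [-0.5, 0.5, -0.4]
opening: 0.0453
[ 0.59661987 -0.17588096  0.0986469 ] [-0.53964947  0.5210862  -0.43791906]
```

View pics/w6.png

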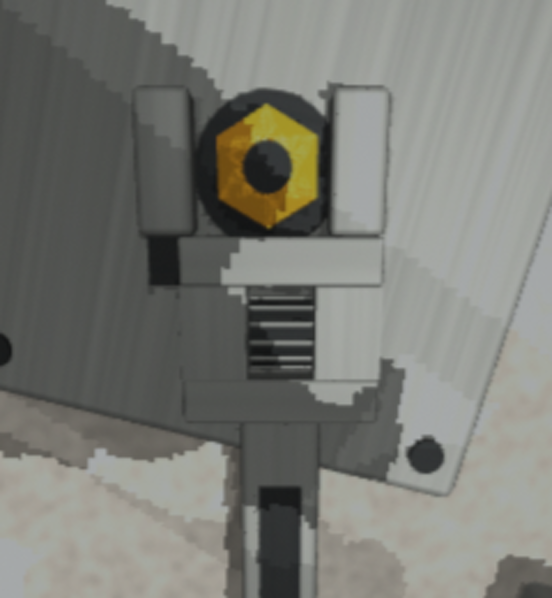

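The wrench lies over the nut. The worm is at crop (281,333), the nut at (267,166), and there are small gaps to both jaws.

```bash
python3 -c "
from h import *
c=ctrl.calibration('wrist')
w=ray(c,(160+281/2.3,333/2.3),.049);print(w)
p=lambda u,v,z:ray(c,(160+u/2.3,v/2.3),z).round(4)
print('faces',p(193,166,.043),p(332,166,.043),'nut',p(267,166,.044),'tip',p(360,88,.043),'front',p(360,236,.043),'handle',p(281,420,.041),p(281,580,.041))
go(w[0],w[1],.060,99)"
```

```text
[ 0.58873877 -0.11778364  0.049     ]
faces [ 0.5614 -0.0825  0.043 ] [ 0.5946 -0.0772  0.043 ] nut [ 0.5792 -0.0798  0.044 ] tip [ 0.5981 -0.0596  0.043 ] front [ 0.6044 -0.0919  0.043 ] handle [ 0.5927 -0.1418  0.041 ] [ 0.6004 -0.189   0.041 ]
go [58.4  1.8 38.3] turn 0.001 q6 -0.56 t 10.2
```

```bash
python3 -m creep '[[255,20,2,0,0],[255,49,2,0,0],[255,49,2,10,0],[255,49,2,25,0],[255,49,2,38,0],[255,49,2,38,0],[255,49,2,38,0],[255,49,2,38,0],[255,49,2,38,0],[255,49,2,38,0]]' 60
python3 -m creep '[[255,0,0,8,0],[255,0,0,10,0],[255,0,0,11,0],[255,0,0,11,0]]' 
python3 -m creep '[[255,0,0,1,0],[255,0,0,1,0],[255,0,0,1,0]]'
```

```text
t: 11.03
tool_pos: [0.5926, -0.1281, 0.0635]
tool_rot: [2.039, 2.388, 0.001]
contact_force: [0.4, -0.5, -0.2]
opening: 0.0002
t: 11.37
tool_pos: [0.5915, -0.1275, 0.0508]
tool_rot: [-2.038, -2.389, 0.001]
contact_force: [-0.8, -0.1, -0.7]
opening: -0.0
t: 11.62
tool_pos: [0.592, -0.1277, 0.0506]
tool_rot: [2.039, 2.39, 0.0]
contact_force: [-0.3, 0.2, 0.6]
opening: 0.0001
```

```bash
python3 -m creep '[[255,0,0,1.5,0],[255,0,0,1.5,0],[255,0,0,1.5,0]]' 
python3 -m creep '[[255,0,0,1,0],[255,0,0,1,0],[255,0,0,1,0]]'
```

```text
t: 11.87
tool_pos: [0.592, -0.1277, 0.049]
tool_rot: [2.039, 2.39, -0.0]
contact_force: [-0.4, -0.1, -0.7]
opening: -0.0002
t: 12.12
tool_pos: [0.5922, -0.1278, 0.0487]
tool_rot: [2.039, 2.39, 0.0]
contact_force: [-0.6, 1.1, 3.9]
opening: -0.0001
```

```bash
python3 -m creep '[[255,0,0,0.7,0],[255,3,0,0.7,0],[255,6,0,0.7,0],[255,9,0,0.7,0],[255,12,0,0.7,0],[255,15,0,0.7,0],[255,18,0,0.7,0],[255,19,0,0.7,0]]' 
python3 -c "
from h import *
go(0.5888,-.1178,.049,99)"
python3 -m creep '[[255,0,0,-6,0],[255,-10,0,-6,0],[255,-19,0,-6,0],[255,-19,0,-2,0],[255,-19,0,0,0],[255,-19,0,0,0],[255,-19,0,0,0]]'
python3 -c "
from h import *
shot('wrist','w7.png',crop=(160,0,240,260),scale=2.3)
c=ctrl.calibration('wrist')
print('pred fixed face px',[(proj(c,np.array(p))-[160,0])*2.3 for p in ((.5946,-.0772,.043),(.5614,-.0825,.043))])"
```

```text
t: 12.78
tool_pos: [0.5894, -0.1099, 0.0487]
tool_rot: [2.037, 2.388, -0.002]
contact_force: [-2.8, -1.8, 6.5]
opening: 0.0001
go [-7.7 -1.9 -0.3] turn 0.001 q6 -0.46 t 12.78
t: 13.37
tool_pos: [0.5926, -0.1292, 0.0481]
tool_rot: [2.038, 2.388, -0.002]
contact_force: [-0.8, -3.4, 5.1]
opening: 0.0001
pred fixed face px [array([324.13717725, 399.78132406]), array([154.75358405, 399.68868016])]
```

View pics/w7.png

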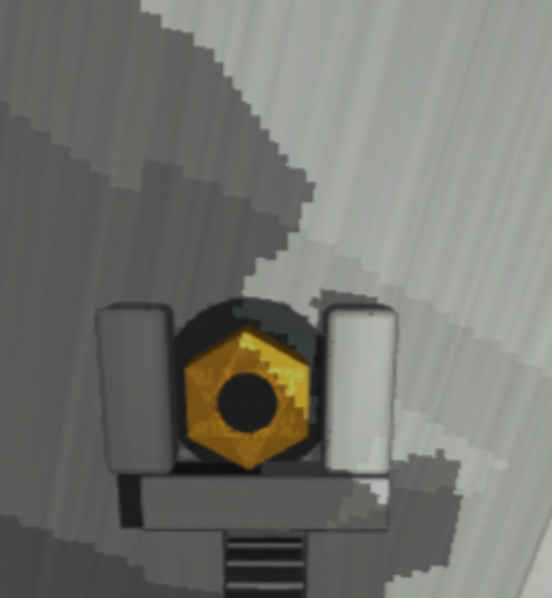

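One stroke moved the movable face from predicted column 155 to 174, about 3.7 mm, and the fixed jaw and nut did not move. I'll do two more strokes.

```bash
python3 -m creep '[[255,0,0,0.5,0],[255,3,0,0.7,0],[255,6,0,0.7,0],[255,9,0,0.7,0],[255,12,0,0.7,0],[255,15,0,0.7,0],[255,18,0,0.7,0],[255,19,0,0.7,0]]' 
python3 -m creep '[[255,0,0,-6,0],[255,-10,0,-6,0],[255,-19,0,-6,0],[255,-19,0,-2,0],[255,-19,0,0,0],[255,-19,0,0,0],[255,-19,0,0,0]]'
python3 -m creep '[[255,0,0,0.5,0],[255,3,0,0.5,0],[255,6,0,0.5,0],[255,9,0,0.5,0]]'
python3 -m creep '[[255,2,0,0,0],[255,4,0,0,0],[255,4,0,0,0]]'
python3 -m creep '[[255,2,0,0,0],[255,4,0,0,0],[255,4,0,0,0]]'
python3 -m creep '[[255,0,0,-6,0],[255,-10,0,-6,0],[255,-18,0,-6,0],[255,-18,0,-6,0],[255,-18,0,-6,0]]'
python3 -c "
from h import *
shot('wrist','w8.png',crop=(160,0,240,260),scale=2.3)"
```

```text
t: 14.08
tool_pos: [0.5897, -0.1096, 0.0485]
tool_rot: [2.038, 2.389, -0.001]
contact_force: [-4.1, -1.7, 10.8]
opening: 0.0001
t: 14.67
tool_pos: [0.5928, -0.1295, 0.0478]
tool_rot: [2.038, 2.387, -0.002]
contact_force: [-1.6, -4.0, 6.5]
opening: -0.0003
t: 15.0
tool_pos: [0.5916, -0.1215, 0.0487]
tool_rot: [2.037, 2.386, -0.004]
contact_force: [-5.4, -5.4, 13.8]
opening: -0.0001
t: 15.25
tool_pos: [0.5907, -0.1171, 0.0487]
tool_rot: [2.037, 2.388, -0.004]
contact_force: [-5.4, -4.5, 14.0]
opening: -0.0005
t: 15.5
tool_pos: [0.59, -0.1133, 0.0486]
tool_rot: [2.037, 2.387, -0.005]
contact_force: [-6.8, -4.6, 13.4]
opening: 0.0001
t: 15.92
tool_pos: [0.5916, -0.1291, 0.0511]
tool_rot: [-2.04, -2.387, 0.001]
contact_force: [-0.9, 0.5, 0.2]
opening: 0.0001
```

View pics/w8.png

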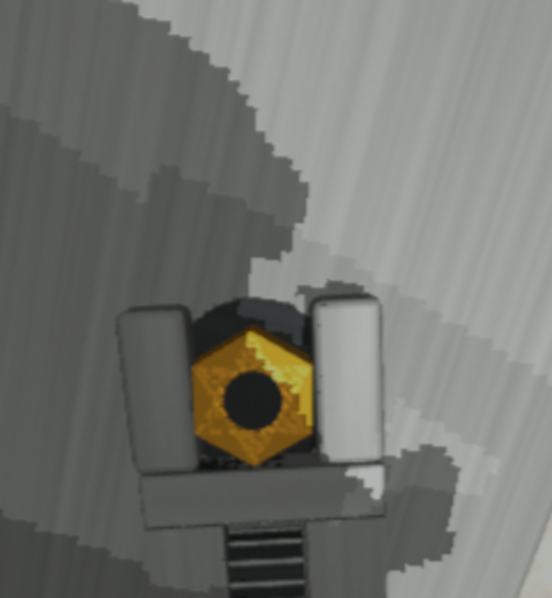

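The jaws now touch both sides of the nut, at columns 191 and 313. The wrench has squared itself on the nut, turned about 2.5° counter-clockwise. One light confirming stroke, then I'll go to the handle.

```bash
python3 -m creep '[[255,4,0,4,0],[255,4,0,6.5,0],[255,4,0,6.5,0],[255,7,0,6.5,0],[255,10,0,6.5,0],[255,13,0,6.5,0],[255,16,0,6.5,0],[255,16,0,6.5,0]]' 
python3 -m creep '[[255,0,0,-20,0],[255,-16,0,-45,0],[120,-30,0,-50,0],[120,-60,0,-50,-0.04],[120,-60,0,-50,-0.04],[120,-60,0,-50,-0.04],[120,-60,0,-50,-0.04],[120,-60,0,-50,-0.04],[120,-60,0,-50,-0.04]]'
python3 -c "
from h import *
go(.5995,-.1777,.0325,101.5)
shot('wrist','w9.png',crop=(160,0,240,260),scale=2.3)"
```

```text
t: 16.63
tool_pos: [0.5915, -0.1148, 0.0487]
tool_rot: [2.033, 2.386, -0.002]
contact_force: [-2.6, -5.5, 11.3]
opening: -0.0001
t: 17.38
tool_pos: [0.5986, -0.1712, 0.0947]
tool_rot: [-1.989, -2.43, 0.0]
contact_force: [0.8, 0.3, -0.1]
opening: 0.0456
go [-6.6 -0.3 62.2] turn -0.002 q6 -0.6 t 17.38
```

View pics/w9.png

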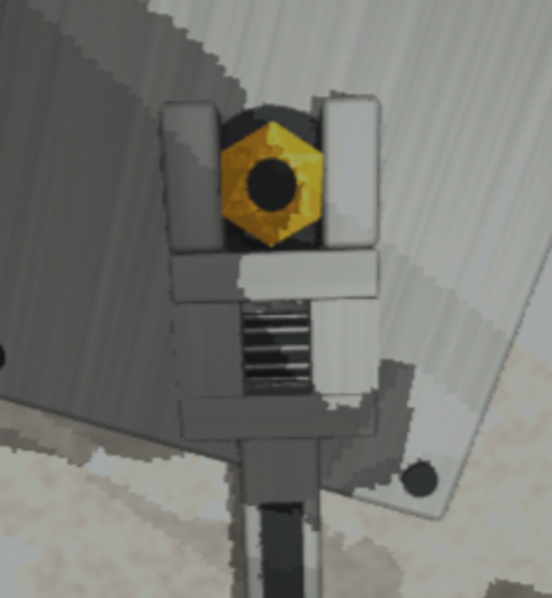

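The wrench is snug and square, the faces at 222 and 322, and the handle is centred at column 282. I'll lower and grip.

```bash
python3 -m creep '[[120,-7,0,30,0],[120,-7,0,50,0],[120,-7,0,58,0],[120,-7,0,62,0],[120,-7,0,62,0],[120,-7,0,62,0]]' 
python3 -m creep '[[255,0,0,0,0],[255,0,0,0,0],[255,0,0,0,0],[255,0,0,0,0],[255,0,0,0,0],[255,0,0,0,0],[255,0,0,0,0]]' 100
python3 -c "
from h import *
o=ctrl.get_obs();print(np.linalg.norm(o['tool_pos'][:2]-[.5792,-.0798]),o['wrist_torque'])"
```

```text
t: 17.93
tool_pos: [0.6011, -0.179, 0.0346]
tool_rot: [1.99, 2.429, 0.001]
contact_force: [0.9, 1.0, 0.0]
opening: 0.0452
t: 18.52
tool_pos: [0.6017, -0.1794, 0.0358]
tool_rot: [1.989, 2.429, 0.001]
contact_force: [-0.9, 0.9, 6.0]
opening: 0.0184
0.10208573308240183 [0.17203396 0.18062521 0.19617998]
```

```bash
python3 -m creep '[[150,0,0,0,0],[150,0,0,0,0],[150,0,0,3,0],[150,2,0,3,0],[150,2,0,3,0]]' 
python3 -m creep '[[255,0,0,0,0],[255,0,0,0,0],[255,0,0,0,0],[255,0,0,0,0],[255,0,0,0,0],[255,0,0,0,0]]' 100
python3 -c "
from h import *
o=ctrl.get_obs();print(o['tool_pos'],np.linalg.norm(o['tool_pos'][:2]-[.5792,-.0798]),o['wrist_torque'])"
```

```text
t: 18.93
tool_pos: [0.5994, -0.1765, 0.0299]
tool_rot: [-1.99, -2.429, 0.0]
contact_force: [-1.3, 0.3, -0.5]
opening: 0.035
t: 19.43
tool_pos: [0.5999, -0.1769, 0.0308]
tool_rot: [-1.99, -2.43, 0.0]
contact_force: [-3.0, -0.1, 2.9]
opening: 0.0191
[ 0.59987282 -0.17686856  0.03081431] 0.09924551267159207 [0.25850823 0.46539317 0.14603764]
```

```bash
python3 -m creep '[[255,0,0,-1.5,0],[255,0.5,-9.9,-1.5,0.1],[255,2,-19.7,-1.5,0.2],[255,4.4,-29.3,-1.5,0.3],[255,7.8,-38.6,-1.5,0.4],[255,12.1,-47.5,-1.5,0.5],[255,12.1,-47.5,-1.5,0.5],[255,12.1,-47.5,-1.5,0.5]]' 
python3 -c "
from h import *
o=ctrl.get_obs();print(o['tool_pos'],np.linalg.norm(o['tool_pos'][:2]-[.5792,-.0798]),o['wrist_torque'])"
```

```text
t: 20.1
tool_pos: [0.5507, -0.1747, 0.0316]
tool_rot: [-2.528, -1.864, 0.0]
contact_force: [-0.5, -0.8, -4.0]
opening: 0.0189
[ 0.55070761 -0.17468407  0.03155505] 0.09906968796045335 [-0.24905547  0.09688054  0.08263915]
```

```bash
python3 -m creep '[[255,0.1,-5,0,0.05],[255,0.5,-9.9,0,0.1],[255,1.1,-14.8,0,0.15],[255,1.1,-14.8,0,0.15],[255,1.1,-14.8,0,0.15]]' 
python3 -m creep '[[255,0.1,-5,0,0.05],[255,0.1,-5,0,0.05],[255,0.1,-5,0,0.05]]' 
python3 -c "
from h import *
o=ctrl.get_obs();print(o['tool_pos'],np.linalg.norm(o['tool_pos'][:2]-[.5792,-.0798]),o['wrist_torque'])"
```

```text
t: 20.52
tool_pos: [0.5371, -0.1693, 0.0317]
tool_rot: [-2.66, -1.671, 0.002]
contact_force: [-1.3, -2.4, -3.9]
opening: 0.0188
t: 20.77
tool_pos: [0.5327, -0.1669, 0.0318]
tool_rot: [-2.701, -1.603, 0.001]
contact_force: [-2.2, -2.8, -4.6]
opening: 0.0189
[ 0.53270654 -0.16692772  0.0318319 ] 0.09875667714047154 [-0.50784924  0.45038608  0.00975497]
```

```bash
python3 -m creep '[[255,0.1,-5,0,0.05],[255,0.1,-5,0,0.05],[255,0.1,-5,0,0.05]]' 
python3 -m creep '[[255,0.1,-4,0,0.04],[255,0.1,-4,0,0.04],[255,0.1,-4,0,0.04]]' 
python3 -c "
from h import *
o=ctrl.get_obs();print(o['tool_pos'],np.linalg.norm(o['tool_pos'][:2]-[.5792,-.0798]),o['wrist_torque'])
"
```

```text
t: 21.02
tool_pos: [0.5287, -0.1643, 0.032]
tool_rot: [-2.741, -1.535, -0.0]
contact_force: [-0.9, -1.8, -4.8]
opening: 0.0191
t: 21.27
tool_pos: [0.5256, -0.1618, 0.0322]
tool_rot: [-2.771, -1.479, -0.002]
contact_force: [0.8, -0.5, -5.6]
opening: 0.0188
[ 0.52563204 -0.16184767  0.03218455] 0.09798645942903668 [-0.19552089 -0.09652182  0.05098829]
```

```bash
python3 nut.py; python3 -c "
from h import *
shot('wrist','w10.png',crop=(160,0,240,150),scale=3)"
```

```text
[(1, np.float64(0.0732), array([0.0244, 0.0242, 0.0245])), (2, np.float64(0.0733), array([0.0245, 0.0244, 0.0244])), (0, np.float64(0.0735), array([0.0245, 0.0243, 0.0247])), (3, np.float64(0.0737), array([0.0246, 0.0245, 0.0245]))]
nut centre [ 0.5793 -0.08  ] [ 0.5793 -0.08  ] 22
```

View pics/w10.png

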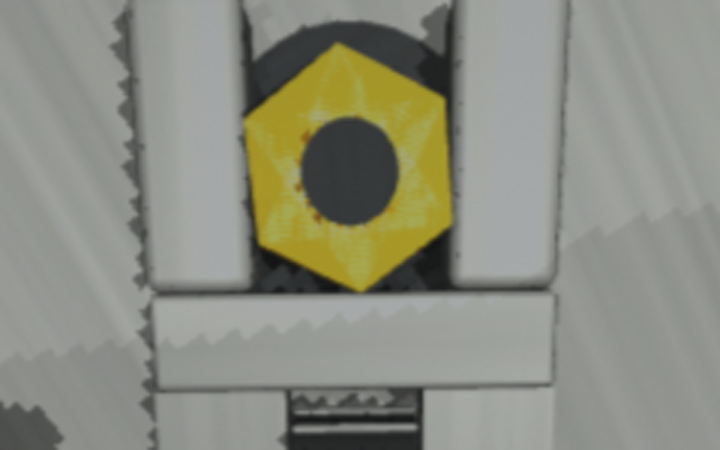

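The nut's flats now stand at about 61.5°, so it has turned about 38° (0.67 rad). The wrench is about 5° ahead of it. I'll push a little further to tell the stop from slack.

```bash
sed -i 's/np.arange(0,60,1)/np.arange(-30,30,.25)/' nut.py
python3 -m creep '[[255,0.1,-3,0,0.03],[255,0.2,-6,0,0.06],[255,0.2,-6,0,0.06],[255,0.2,-6,0,0.06]]' 
python3 nut.py
python3 -m creep '[[255,0.1,-3,0,0.03],[255,0.2,-6,0,0.06],[255,0.2,-6,0,0.06],[255,0.2,-6,0,0.06]]' 
python3 nut.py
python3 -c "
from h import *
o=ctrl.get_obs();print(o['tool_pos'],o['contact_force'],o['wrist_torque'])
print(np.linalg.norm(o['tool_pos'][:2]-[.5792,-.0798]))"
```

```text
t: 21.7
tool_pos: [0.5209, -0.1585, 0.0325]
tool_rot: [2.815, 1.394, 0.002]
contact_force: [3.9, -0.2, -5.0]
opening: 0.0189
[(1, np.float64(0.0732), array([0.0244, 0.0243, 0.0245])), (2, np.float64(0.0732), array([0.0244, 0.0244, 0.0244])), (1, np.float64(0.0732), array([0.0244, 0.0243, 0.0245])), (2, np.float64(0.0732), array([0.0244, 0.0244, 0.0244]))]
nut centre [ 0.5793 -0.08  ] [ 0.5794 -0.08  ] 26
t: 22.08
tool_pos: [0.5164, -0.1549, 0.0326]
tool_rot: [2.855, 1.309, 0.002]
contact_force: [4.5, -0.4, -5.0]
opening: 0.0189
[(2, np.float64(0.0732), array([0.0243, 0.0245, 0.0244])), (2, np.float64(0.0732), array([0.0243, 0.0244, 0.0244])), (2, np.float64(0.0732), array([0.0244, 0.0245, 0.0244])), (1, np.float64(0.0732), array([0.0243, 0.0244, 0.0245]))]
nut centre [ 0.5793 -0.08  ] [ 0.5793 -0.08  ] 27
[ 0.51639396 -0.1548579   0.03254871] [ 3.76139492  0.22957613 -5.58044184] [-0.08599033 -0.59936231 -0.01922599]
0.09786872317843515
```

The nut did not move while the force rose to about 5 N, well above its friction, so it is on its stop. I'll ease back within the jaw slack, lift off and return to the mat.

```bash
python3 -m creep '[[255,0.2,5.9,0,-0.06],[255,0.7,11.8,0,-0.12],[255,0.7,11.8,0,-0.12],[255,0.7,11.8,-8,-0.12],[255,0.7,11.8,-18,-0.12],[255,0.7,11.8,-35,-0.12],[255,0.7,11.8,-60,-0.12],[255,0.7,11.8,-60,-0.12],[255,0.7,11.8,-60,-0.12]]' 
python3 nut.py
python3 -c "
from h import *
go(.498,-.3415,.05,-3.3)
o=ctrl.get_obs();print(o['contact_force'],o['wrist_torque'])"
```

```text
t: 22.88
tool_pos: [0.526, -0.1623, 0.0944]
tool_rot: [2.77, 1.476, 0.004]
contact_force: [-0.4, 0.2, -4.9]
opening: 0.0193
[(2, np.float64(0.0731), array([0.0244, 0.0243, 0.0243])), (2, np.float64(0.0731), array([0.0245, 0.0243, 0.0243])), (2, np.float64(0.0731), array([0.0244, 0.0243, 0.0243])), (2, np.float64(0.0732), array([0.0245, 0.0243, 0.0244]))]
nut centre [ 0.5777 -0.0795] [ 0.5777 -0.0795] 19
go [-164.1   78.1   42.5] turn 1.036 q6 0.16 t 22.93
[ 0.52710032  0.9462074  -5.03304943] [-0.17288373  0.10769869 -0.02290435]
```

```bash
python3 -m creep '[[255,-20,10,0,0.11],[255,-40,20,0,0.22],[255,-60,30,0,0.33],[255,-80,40,0,0.44],[255,-100,50,0,0.55],[255,-120,58,0,0.66],[255,-140,66,0,0.77],[255,-164,78,0,0.88],[255,-164,78,0,1.0],[255,-164,78,10,1.036],[255,-164,78,30,1.036],[255,-164,78,42,1.036]]' 
python3 -m creep '[[255,0,0,15,0],[255,0,0,25,0],[255,0,0,32,0],[255,0,0,32,0],[255,0,0,32,0]]' 
python3 -c "
from h import *
go(.498,-.3415,.006,-3.3)
shot('wrist','w11.png',scale=1.2)
o=ctrl.get_obs();print(o['contact_force'],o['wrist_torque'])"
```

```text
t: 23.93
tool_pos: [0.4962, -0.3401, 0.0465]
tool_rot: [-3.136, 0.09, 0.007]
contact_force: [-0.2, 0.6, -5.4]
opening: 0.0186
t: 24.35
tool_pos: [0.4979, -0.3411, 0.0175]
tool_rot: [-3.139, 0.089, 0.002]
contact_force: [0.2, 0.4, -4.2]
opening: 0.0189
go [ 0.1  0.4 11.5] turn 0.001 q6 0.9 t 24.35
[ 0.01042942 -0.13006344 -4.69924804] [-0.0130407   0.14534548 -0.02957643]
```

View pics/w11.png

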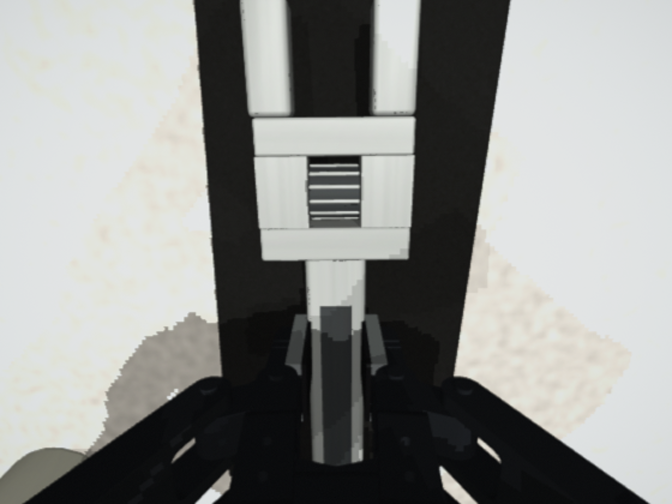

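The wrench is centred over the mat, its head between columns 255 and 415. I'll set it down.

```bash
python3 -m creep '[[255,0,0,6,0],[255,0,0,10,0],[255,0,0,12,0],[255,0,0,13,0],[255,0,0,13,0]]' 
python3 -m creep '[[120,0,0,0,0],[120,0,0,0,0],[120,0,0,0,0],[120,0,0,0,0],[120,0,0,-3,0],[120,0,0,-20,0],[120,0,0,-50,0],[120,0,0,-90,0],[120,0,0,-120,0],[120,0,0,-150,0],[120,0,0,-150,0]]' 
python3 -c "
from h import *
ctrl.get_image('wrist');ctrl.get_image('top');c=ctrl.calibration('top')
for l in ['wrench_mouth','mat_top']:
  m=ctrl.outline_of('top',l)[0];cs,_=cv2.findContours(m['mask'].astype(np.uint8),0,2);k=max(cs,key=cv2.contourArea)
  P=np.array([ray(c,p,.01)[:2] for p in cv2.boxPoints(cv2.minAreaRect(k))]);print(l,m['conf'],P.round(3).tolist())
cp=ctrl.boxes_of('top','plunger_top')
for b in cp[:2]:
  r=b['rect'];print(b['conf'],r,ray(c,(r[0]+r[2]/2,r[1]+r[3]/2),.117).round(3))
go(.590,.0457,.2,-3.3)
o=ctrl.get_obs();print(o['tool_pos'],o['contact_force'])"
```

```text
t: 24.82
tool_pos: [0.498, -0.3414, 0.0049]
tool_rot: [-3.14, 0.09, 0.001]
contact_force: [1.1, 0.6, -4.5]
opening: 0.019
t: 25.73
tool_pos: [0.5017, -0.3446, 0.1644]
tool_rot: [3.131, -0.089, 0.017]
contact_force: [0.6, -0.3, 1.0]
opening: 0.0454
wrench_mouth 0.81 [[0.615, -0.318], [0.614, -0.373], [0.437, -0.366], [0.438, -0.312]]
mat_top 0.74 [[0.41, -0.276], [0.655, -0.298], [0.646, -0.408], [0.401, -0.385]]
0.65 [230.5, 173.2, 17.3, 21.7] [0.588 0.043 0.117]
0.22 [407.3, 176.1, 23.4, 80.0] [ 0.517 -0.312  0.117]
go [  70.3 -391.3  -46.2] turn 0.0 q6 0.9 t 25.98
[ 0.49735883 -0.34080123  0.15325871] [-0.36801371  0.13809749  0.0035824 ]
```

```bash
python3 -m creep '[[255,70,-390,-20,0],[255,70,-390,-20,0],[255,70,-390,-20,0],[255,70,-390,-20,0],[255,70,-390,-20,0],[255,70,-390,-20,0],[255,70,-390,-20,0],[255,70,-390,-20,0],[255,70,-390,-20,0],[255,70,-390,-20,0],[255,70,-390,-20,0],[255,70,-390,-20,0]]' 40
python3 -c "
from h import *
go(.589,.0445,.125,-3.3)"
```

```text
t: 26.98
tool_pos: [0.5895, 0.0448, 0.1732]
tool_rot: [3.14, -0.086, -0.005]
contact_force: [-0.4, 0.3, -0.1]
opening: 0.0001
go [-0.3  0.3 48.2] turn 0.003 q6 1.58 t 26.98
```

```bash
python3 -m creep '[[255,0,0,30,0],[255,0,0,48,0],[255,0,0,54,0],[255,0,0,58,0],[255,0,0,62,0],[255,0,0,66,0],[255,0,0,69,0],[255,0,0,71,0],[255,0,0,71,0],[255,0,0,71,0]]'
python3 -m creep '[[255,0,0,2,0],[255,0,0,2,0],[255,0,0,2,0]]'
```

```text
t: 27.82
tool_pos: [0.5908, 0.0428, 0.1065]
tool_rot: [3.139, -0.091, 0.001]
contact_force: [-5.3, -1.6, 6.3]
opening: 0.0002
t: 28.07
tool_pos: [0.591, 0.0428, 0.1048]
tool_rot: [3.139, -0.091, 0.002]
contact_force: [-6.0, -0.8, 9.1]
opening: 0.0001
```

```bash
python3 -m creep '[[255,0,0,2,0],[255,0,0,3,0],[255,0,0,3,0],[255,0,0,3,0]]'
python3 -m creep '[[255,0,0,2,0],[255,0,0,2,0],[255,0,0,2,0],[255,0,0,2,0]]'
```

```text
t: 28.4
tool_pos: [0.5912, 0.0428, 0.103]
tool_rot: [3.139, -0.091, 0.002]
contact_force: [-8.5, -1.3, 12.7]
opening: 0.0001
t: 28.73
tool_pos: [0.5914, 0.0428, 0.1029]
tool_rot: [3.139, -0.091, 0.002]
contact_force: [-13.3, -1.1, 20.9]
opening: -0.0
```

The plunger is at its stop: z is steady at 0.103 and the force rose to 21 N. I'll release it and look at the bottles.

```bash
python3 -m creep '[[255,0,0,-20,0],[255,0,0,-50,0],[255,0,0,-80,0],[0,-40,-30,-115,0],[0,-80,-60,-150,0],[0,-120,-90,-150,0],[0,-150,-110,-150,0],[0,-160,-110,-150,0],[0,-160,-110,-150,0],[0,-160,-110,-150,0]]'
cat > bot.py <<'E'
from h import *
import sys
def bottles(z=.045,fn=None):
    im=ctrl.get_image('wrist');c=ctrl.calibration('wrist')
    if fn: cv2.imwrite('pics/'+fn,cv2.resize(im[:,:,::-1],None,fx=1.2,fy=1.2))
    bs=ctrl.boxes_of('wrist','bottle0_mid')
    ms=ctrl.outline_of('wrist','bottle0_mid')
    hsv=cv2.cvtColor(im,cv2.COLOR_RGB2HSV)
    for b in ms:
        if b['conf']<.3: continue
        m=b['mask'];x,y,w,h=b['rect']
        col=np.median(hsv[m],0)
        amb=(hsv[...,0]>3)&(hsv[...,0]<20)&(hsv[...,1]>120)&m; grn=(hsv[...,0]>45)&(hsv[...,0]<85)&(hsv[...,1]>100)&m
        cap=(hsv[...,1]<60)&(hsv[...,2]>90)&m
        n,_,st,ce=cv2.connectedComponentsWithStats(cap.astype(np.uint8))
        i=1+np.argmax(st[1:,4]) if n>1 else None
        p=ray(c,ce[i],.056) if i else None
        print(round(b['conf'],2),np.round(b['rect']),'amber' if amb.sum()>grn.sum() else 'GREEN','cap',None if i is None else (p[:2].round(4),st[i]),'mask@.028',ray(c,np.argwhere(m).mean(0)[::-1],.028)[:2].round(4))
bottles(fn=sys.argv[1] if len(sys.argv)>1 else None)
o=ctrl.get_obs();print(o['tool_pos'],o['t'],o['contact_force'])
E
python3 bot.py b1.png
```

```text
t: 29.57
tool_pos: [0.4366, 0.1635, 0.249]
tool_rot: [-3.139, 0.086, -0.007]
contact_force: [0.2, 0.0, -0.2]
opening: 0.0834
0.67 [399. 153.  54.  50.] amber cap (array([ 0.4269, -0.002 ]), array([423, 172,  29,  29, 643], dtype=int32)) mask@.028 [ 0.4277 -0.0007]
[0.43795043 0.16207186 0.24752068] 29.7167 [-0.36895556  0.31436899 -0.51463708]
```

View pics/b1.png

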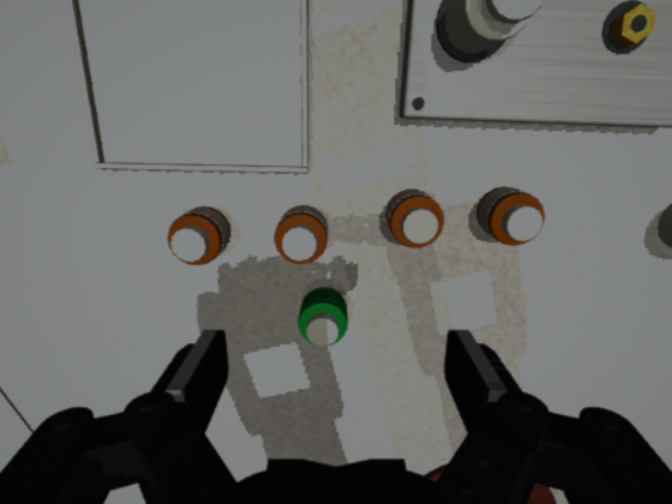

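Four amber bottles, by cap pixel: C (189,244), D (298,245), A (420,226) and B (525,222). The green look-alike at (323,331) is the only non-amber one and stays put.

```bash
python3 -c "
from h import *
c=ctrl.calibration('wrist')
for n,u,v in [('C',189,244),('D',298,245),('A',420,226),('B',525,222),('G',323,331)]:
  p=ray(c,(u/1.2,v/1.2),.056);print(n,p.round(4))
p=lambda u,v:ray(c,(u/1.2,v/1.2),.016).round(4)
print('tray near-left outer',p(100,168),'near-right',p(307,171))
go(.425,.0,.018,-4)
go(.427,.092,.018,-4)"
```

```text
C [0.4247 0.2932 0.056 ]
D [0.4182 0.1966 0.056 ]
A [0.4294 0.0885 0.056 ]
B [ 0.4278 -0.0029  0.056 ]
G [0.3306 0.1803 0.056 ]
tray near-left outer [0.4916 0.3793 0.016 ] near-right [0.4778 0.1865 0.016 ]
go [ -3.8 162.5 229.5] turn 0.011 q6 1.82 t 29.72
go [ -7.1  70.6 229.5] turn 0.011 q6 1.82 t 29.72
```

```bash
python3 -m creep '[[0,-2,40,10,0],[0,-2,80,30,0],[0,-2,120,60,0],[0,-2,163,90,0],[0,-2,163,120,0],[0,-2,163,150,0],[0,-2,163,180,0],[0,-2,163,205,0],[0,-2,163,220,0],[0,-2,163,229,0],[0,-2,163,229,0],[0,-2,163,229,0]]'
python3 -m creep '[[255,0,0,0,0],[255,0,0,0,0],[255,0,0,0,0],[255,0,0,0,0],[255,0,0,0,0],[255,0,0,0,0]]' 30
python3 -c "
from h import *
go(.596,.236,.11,-4)"
```

```text
t: 30.72
tool_pos: [0.4261, -0.0005, 0.0182]
tool_rot: [3.14, -0.092, -0.001]
contact_force: [0.1, 0.3, 0.7]
opening: 0.085
t: 31.22
tool_pos: [0.427, -0.0002, 0.0197]
tool_rot: [3.139, -0.089, 0.004]
contact_force: [-1.8, -1.9, 6.3]
opening: 0.0491
go [ 155.6 -245.4  -90. ] turn 0.013 q6 1.45 t 31.22
```

```bash
python3 -m creep '[[255,0,0,-30,0],[255,0,0,-70,0],[255,10,-20,-92,0],[255,35,-55,-92,0],[255,60,-90,-92,0],[255,85,-125,-92,0],[255,110,-160,-92,0],[255,130,-195,-92,0],[255,150,-230,-92,0],[255,156,-245,-92,0.013],[255,156,-245,-70,0.013],[255,156,-245,-60,0.013]]'
python3 -c "
from h import *
go(.596,.236,.024,-4)"
```

```text
t: 32.22
tool_pos: [0.5947, 0.237, 0.0761]
tool_rot: [3.139, -0.107, -0.003]
contact_force: [-1.2, -0.8, -1.2]
opening: 0.049
go [ 1.5  0.9 52.1] turn 0.002 q6 1.9 t 32.22
```

```bash
python3 -m creep '[[255,0,0,25,0],[255,0,0,40,0],[255,0,0,50,0],[255,0,0,54,0],[255,0,0,54,0],[60,0,0,54,0],[60,0,0,54,0],[60,0,0,54,0],[60,0,0,30,0],[60,0,0,0,0],[60,0,0,-40,0],[60,0,0,-45,0]]'
python3 -c "
from h import *
go(.428,.090,.018,-4)"
```

```text
t: 33.22
tool_pos: [0.5998, 0.2369, 0.1319]
tool_rot: [-3.136, 0.11, -0.019]
contact_force: [1.6, -0.1, 1.4]
opening: 0.0657
go [-162.4  159.1  111.2] turn -0.001 q6 1.9 t 33.22
```

```bash
python3 -m creep '[[0,-30,30,0,0],[0,-60,60,0,0],[0,-90,90,0,0],[0,-120,120,0,0],[0,-150,150,0,0],[0,-157,157,20,0],[0,-157,157,50,0],[0,-157,157,80,0],[0,-157,157,98,0],[0,-157,157,105,0],[0,-157,157,105,0],[0,-157,157,105,0]]'
python3 -m creep '[[255,0,0,0,0],[255,0,0,0,0],[255,0,0,0,0],[255,0,0,0,0],[255,0,0,0,0],[255,0,0,0,0]]' 30
python3 -c "
from h import *
go(.602,.320,.11,-4)"
```

```text
t: 34.22
tool_pos: [0.4284, 0.0903, 0.0189]
tool_rot: [-3.14, 0.11, -0.002]
contact_force: [0.1, -0.0, 0.3]
opening: 0.0855
t: 34.72
tool_pos: [0.4291, 0.0903, 0.0197]
tool_rot: [-3.139, 0.11, -0.004]
contact_force: [-1.9, -0.6, 5.9]
opening: 0.0491
go [ 156.6 -241.3  -89.8] turn -0.0 q6 1.68 t 34.72
```

```bash
python3 -m creep '[[255,0,0,-30,0],[255,0,0,-70,0],[255,10,-20,-92,0],[255,35,-55,-92,0],[255,60,-90,-92,0],[255,85,-125,-92,0],[255,110,-160,-92,0],[255,130,-195,-92,0],[255,150,-230,-92,0],[255,157,-241,-92,0],[255,157,-241,-70,0],[255,157,-241,-60,0]]'
python3 -m creep '[[255,0,0,25,0],[255,0,0,40,0],[255,0,0,50,0],[255,0,0,54,0],[255,0,0,54,0],[60,0,0,54,0],[60,0,0,54,0],[60,0,0,54,0],[60,0,0,30,0],[60,0,0,0,0],[60,0,0,-40,0],[60,0,0,-45,0]]'
python3 bot.py
python3 -c "
from h import *
go(.423,.297,.0185,-4)"
```

```text
t: 35.72
tool_pos: [0.601, 0.3205, 0.0763]
tool_rot: [3.139, -0.108, -0.002]
contact_force: [-0.7, -0.9, -2.3]
opening: 0.0488
t: 36.72
tool_pos: [0.6054, 0.3213, 0.1321]
tool_rot: [-3.134, 0.11, -0.019]
contact_force: [0.7, 0.8, 1.4]
opening: 0.0651
0.93 [355. 184.  75.  72.] amber cap (array([0.5925, 0.2339]), array([ 382,  214,   43,   41, 1376], dtype=int32)) mask@.028 [0.5932 0.2344]
[0.60202697 0.31983389 0.12460891] 36.8667 [-0.12990065  0.34175209 -1.30700553]
go [-177.2   35.5  105.6] turn -0.001 q6 2.02 t 36.87
```

```bash
cat > topb.py <<'E'
from h import *
im=ctrl.get_image('top');c=ctrl.calibration('top')
hsv=cv2.cvtColor(im,cv2.COLOR_RGB2HSV)
m=((hsv[...,0]>4)&(hsv[...,0]<16)&(hsv[...,1]>110)).astype(np.uint8)
n,_,st,ce=cv2.connectedComponentsWithStats(cv2.morphologyEx(m,3,np.ones((9,9))))
for s,e in zip(st[1:],ce[1:]):
    if s[4]>60: print('amber',s,ray(c,e,.03)[:2].round(3))
E
python3 topb.py
python3 -m creep '[[0,-40,10,0,0],[0,-80,20,0,0],[0,-120,30,0,0],[0,-160,35,0,0],[0,-177,35,0,0],[0,-177,35,20,0],[0,-177,35,40,0],[0,-177,35,40,0],[0,-177,35,40,0]]'
python3 bot.py
```

```text
amber [  0 134  25  14 111] [0.699 0.533]
amber [    0   155   140   265 13495] [0.325 0.415]
amber [138 176  23  22 175] [0.594 0.238]
amber [ 98 185  23  11  95] [0.588 0.322]
amber [109 258  23  23 214] [0.423 0.299]
amber [157 260  23  22 196] [0.418 0.2  ]
t: 37.67
tool_pos: [0.4201, 0.296, 0.0802]
tool_rot: [3.137, -0.11, -0.009]
contact_force: [-0.2, 0.0, -0.5]
opening: 0.0854
[0.42284568 0.29728674 0.08370135] 37.8167 [-0.04691395 -0.54346185  0.9930167 ]
```

C and D are where they were. I'll grasp C.

```bash
python3 -m creep '[[0,0,0,30,0],[0,0,0,50,0],[0,0,0,62,0],[0,0,0,66,0],[0,0,0,66,0],[255,0,0,66,0],[255,0,0,66,0],[255,0,0,66,0],[255,0,0,66,0],[255,0,0,66,0],[255,0,0,66,0]]' 30
python3 -c "
from h import *
go(.530,.325,.11,-4)
o=ctrl.get_obs();print(o['tool_pos'])"
```

```text
t: 38.73
tool_pos: [0.4234, 0.2976, 0.0188]
tool_rot: [-3.139, 0.11, -0.004]
contact_force: [-0.3, -2.3, 6.5]
opening: 0.0491
go [104.6 -34.9 -90.9] turn -0.0 q6 2.11 t 38.73
[0.4233921  0.29762849 0.01879872]
```

```bash
python3 -m creep '[[255,0,0,-30,0],[255,0,0,-55,0],[255,30,-10,-55,0],[255,60,-20,-55,0],[255,90,-30,-55,0],[255,105,-35,-55,0],[255,105,-35,-55,0],[255,105,-35,-40,0],[255,105,-35,-25,0],[255,105,-35,-12,0],[255,105,-35,-6,0],[255,105,-35,-5.5,0]]'
python3 -m creep '[[255,0,0,0,0],[60,0,0,0,0],[60,0,0,0,0],[60,0,0,0,0],[60,0,0,-25,0],[60,0,0,-60,0],[60,0,0,-100,0],[60,0,0,-100,0],[60,0,0,-100,0],[60,0,0,-100,0]]'
python3 -c "
from h import *
go(.4175,.198,.0185,-4)"
```

```text
t: 39.73
tool_pos: [0.5282, 0.3243, 0.0232]
tool_rot: [3.138, -0.11, -0.005]
contact_force: [-6.6, -2.9, 9.1]
opening: 0.049
t: 40.57
tool_pos: [0.5293, 0.3247, 0.1226]
tool_rot: [-3.14, 0.11, -0.0]
contact_force: [0.2, -0.7, -0.5]
opening: 0.0654
go [-102.7  134.2  104. ] turn -0.0 q6 2.07 t 40.57
```

```bash
python3 -m creep '[[0,-30,30,0,0],[0,-60,60,0,0],[0,-85,90,0,0],[0,-103,120,0,0],[0,-103,134,0,0],[0,-103,134,25,0],[0,-103,134,60,0],[0,-103,134,85,0],[0,-103,134,100,0],[0,-103,134,104,0],[0,-103,134,104,0],[0,-103,134,104,0]]'
python3 -m creep '[[255,0,0,0,0],[255,0,0,0,0],[255,0,0,0,0],[255,0,0,0,0],[255,0,0,0,0],[255,0,0,0,0]]' 30
python3 -c "
from h import *
go(.524,.241,.11,-4)"
```

```text
t: 41.57
tool_pos: [0.417, 0.1982, 0.0183]
tool_rot: [3.139, -0.11, -0.002]
contact_force: [0.1, 1.0, 0.6]
opening: 0.0856
t: 42.07
tool_pos: [0.4183, 0.1984, 0.02]
tool_rot: [-3.139, 0.11, -0.003]
contact_force: [-1.3, -0.9, 6.1]
opening: 0.0488
go [102.6 -49.9 -89.7] turn -0.0 q6 1.92 t 42.07
```

```bash
python3 -m creep '[[255,0,0,-30,0],[255,0,0,-55,0],[255,30,-15,-55,0],[255,60,-30,-55,0],[255,90,-45,-55,0],[255,103,-50,-55,0],[255,103,-50,-55,0],[255,103,-50,-40,0],[255,103,-50,-25,0],[255,103,-50,-12,0],[255,103,-50,-6,0],[255,103,-50,-5.5,0]]'
python3 -m creep '[[255,0,0,0,0],[80,0,0,0,0],[80,0,0,0,0],[80,0,0,0,0],[80,0,0,-25,0],[80,0,0,-60,0],[80,0,0,-100,0],[80,0,0,-140,0],[80,-40,0,-180,0],[80,-80,0,-200,0],[80,-80,0,-200,0],[80,-80,0,-200,0]]'
python3 bot.py b2.png; python3 topb.py
python3 - <<'E'
from h import *
ctrl.get_image('top');c=ctrl.calibration('top')
for l,z in [('jar',.05),('tube',.01),('marker',.01),('tipbox',.04),('wrench_mouth',.01)]:
    for b in ctrl.boxes_of('top',l)[:3]:
        r=b['rect'];print(l,round(b['conf'],2),ray(c,(r[0]+r[2]/2,r[1]+r[3]/2),z)[:2].round(3))
E
```

```text
t: 43.07
tool_pos: [0.5224, 0.2405, 0.0247]
tool_rot: [3.138, -0.11, -0.005]
contact_force: [-7.1, -2.4, 10.8]
opening: 0.0489
t: 44.07
tool_pos: [0.4431, 0.2475, 0.2279]
tool_rot: [-3.137, 0.107, -0.009]
contact_force: [1.3, -0.1, -0.4]
opening: 0.0588
0.73 [255.   0.  55.  56.] amber cap (array([0.5935, 0.2346]), array([ 264,    0,   38,   37, 1135], dtype=int32)) mask@.028 [0.5926 0.2349]
[0.44383661 0.24632191 0.22338517] 44.2167 [ 0.34379982 -0.29118648 -0.53656362]
amber [ 99 174  22  22 148] [0.6   0.319]
amber [138 176  23  22 165] [0.593 0.238]
amber [ 96 208  22  23 194] [0.527 0.327]
amber [136 210  23  22 168] [0.523 0.242]
amber [    0   241   149   179 10335] [0.268 0.419]
amber [102 317  13  21 105] [0.305 0.328]
jar 0.93 [ 0.398 -0.187]
jar 0.5 [ 0.512 -0.33 ]
tube 0.56 [0.732 0.084]
marker 0.56 [ 0.585 -0.029]
marker 0.51 [ 0.735 -0.092]
marker 0.2 [ 0.519 -0.342]
tipbox 0.76 [ 0.707 -0.233]
```

View pics/b2.png

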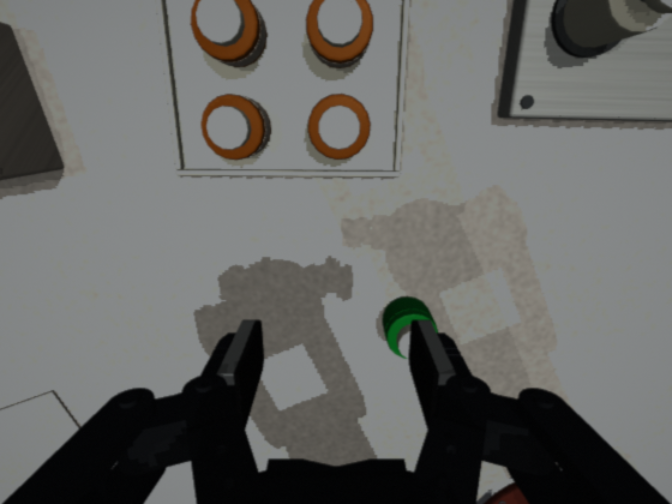

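All four amber bottles stand in the tray, with caps near (222,18), (340,18), (228,128) and (340,128). The green one is untouched. I'll take a last check of the wrench, nut and plunger.

```bash
python3 -c "
from h import *
shot('scene','fin.png',crop=(120,150,320,200),scale=2.4)"
```

```text
(no output)
```

View pics/fin.png

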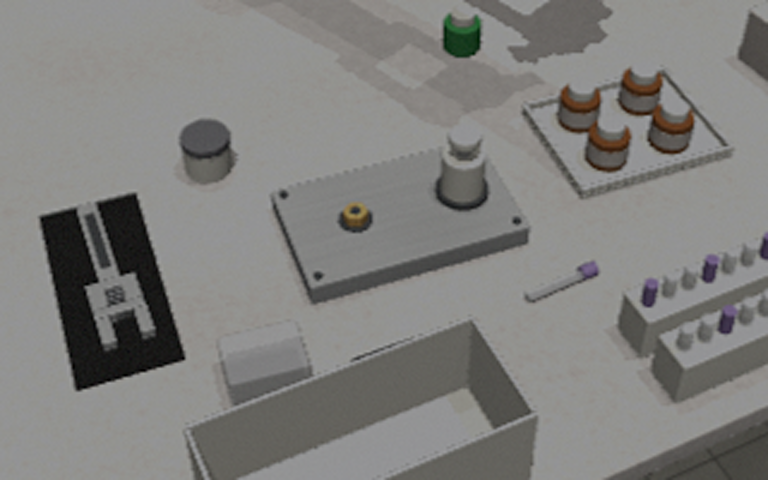

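The wrench lies flat on its mat at (110,280), the plunger is up at (463,140), and the four bottles stand upright in the tray. I'm handing in.

```bash
python3 -c "
from h import *
print(ctrl.finish_job(), ctrl.get_obs()['t'])"
```

```text
the job is handed in; nothing more can be done
the job is handed in; nothing more can be done
```

I finished every step and handed the job in at about 45 s of the 210 s allowed. The hand-in gave no verdict.

**What I did**
- **Wrench:** set it over the nut, rolled the jaw snug with four worm strokes, turned the nut clockwise, and laid the wrench back on its mat.
- **Plunger:** pressed it to its stop and let it come back up. Its height held steady at 0.103 m while the force rose to 21 N.
- **Bottles:** stood all four amber ones in the tray and left the green look-alike alone.

**Last checks**
- **Nut:** it turned about 38°, then stayed at the same angle while I pushed with about 5 N at the handle, so I took that as the stop. I could not read the joint itself. The angle was unchanged after I lifted the wrench off.
- **Jaw:** it looked snug on the nut in the picture before I turned it. At the stop the push forced it slightly open, leaving the wrench about 12° ahead of the nut.
- **Final pictures:** the wrench is flat and centred on the mat, the plunger is up and the bottles are upright inside the tray.
- **Bystanders:** the top camera found all four within about 1 cm of where they started, well inside the 3 cm limit.
- **Disagreements:** the trained networks found only one of the bottles in the wrist view, so I located the rest by colour and cap. They also gave a few false labels, such as a second "jar" on the wrench, which I ignored.

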